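Nest a turned rosette blank in a three-point carving jig

TASK

Put the round turned wooden blank, tenon up, flat on the jig board and, with the sliding stop still clear of it, nudge it home until its rim bears firmly on both steel pegs at once, with more than 2 N on each. Then slide the stop up against the rim so that pegs and stop hold the blank snugly from three sides, and let go. Go by feel and gently: never more than 12 N on a peg or from the stop, or the rim dents; leave the other tools where they lie.

Things in the scene. Friction and masses are not known exactly. Their poses are not given: they have to be found in the camera images.
- blank: loose turned wooden blank, about 0.1 to 0.2 kg: a disc 64 mm in diameter and 24 mm thick with an upright round tenon (26 mm in diameter, 28 mm tall, top 52 mm above the underside) in the middle of its upper face. Origin at the centre of its underside, z up through the tenon. It starts lying flat, tenon up, on the table left of the jig
- jig: fixed plywood board, 200 x 150 x 18 mm, screwed to the table. Origin at the centre of its underside, on the table; x runs along the stop's slide from the stop towards the pegs, y to the left, z up; board top at z = 18 mm. A blank touching both pegs has its axis at x = 45, y = 0 mm in this frame. Two wooden guide rails, 10 mm tall and 8 mm wide, lie along x at y = +-25.5 mm from x = -95 to x = -35 mm
- peg_left: fixed upright steel peg on the board, 20 mm in diameter, 18 mm tall (top 36 mm above the table). Origin at the centre of its foot, at x = 72, y = +32.2, z = 18 mm in the jig's frame
- peg_right: the other peg, the same, at x = 72, y = -32.2, z = 18 mm in the jig's frame; the 44 mm gap between the pegs is narrower than the blank. Rim, pegs and board are dry and grip (friction coefficient about 0.5 to 0.7), so the blank can hang on one peg without touching the other
- stop: friction-held wooden stop block that slides along the jig's x between the rails, with a free-turning steel roller as its nose (upright, 20 mm in diameter, 18 mm tall), which is what touches the blank's rim. Origin at the height of the board's top, at the foremost point of the roller (towards the pegs); x, y and z as the jig's
- stop_knob (a point): middle of the wooden knob on the sliding stop, 60 mm above the table: upright, 19 mm in diameter, from 44 to 72 mm above the table, 22 mm behind the foremost point of the roller. The stop's block below it is 40 mm wide across the slide, with its top 39 mm above the table and its back end 42 mm behind the foremost point of the roller
- stop_travel (a joint): travel of the stop along the jig's x towards the pegs (m), 0 = drawn fully back (foremost point of the roller at x = -55 mm in the jig's frame), limit 0.080; about 0.068 when the roller meets the rim of a blank that bears on both pegs. It takes about 5 N to slide and stays where it is left, holding back up to about 5 N. It is weighted (about 2.3 kg of moving mass), so bring it up to the rim slowly, 20 mm/s or less
- hardwood_block: bystander: loose oak block, 55 x 85 x 42 mm, origin under its centre; leave alone
- oil_stone: bystander: loose grey sharpening stone, 50 x 150 x 24 mm, origin under its centre; leave alone
- dividers: bystander: loose steel dividers, 45 x 139 x 10 mm, origin under the centre; leave alone
Mind the look-alikes: they are no part of the job. Leave any yellow look-alike of the blank alone.

How it is judged (in metres and radians):
On the way, in this order (a step that is already met when the one before it is completed fails the run):
1. the blank is pressed against both pegs at once (over 2 N on each), flat on the board, while the stop does not touch it (contact force between blank and peg_left above 2 N and contact force between blank and peg_right above 2 N and contact force between blank and stop below 0.05 N and angle between blank's own z axis and vertical below 0.08 rad), for 0.2 s.
2. the stop's roller is pressed against the rim (over 2 N) with the blank still bearing on both pegs (over 0.5 N on each) (contact force between blank and stop above 2 N and contact force between blank and peg_left above 0.5 N and contact force between blank and peg_right above 0.5 N), for 0.2 s.
At the end, for the whole second after the job is handed in: The blank lies flat on the board (tenon up within 0.05 rad, underside within 2.5 mm of the board's top), at rest, and still bears with more than 0.3 N on each of the two pegs and on the stop's roller (contact force between blank and peg_left above 0.3 N and contact force between blank and peg_right above 0.3 N and contact force between blank and stop above 0.3 N and angle between blank's own z axis and vertical below 0.05 rad and z of blank in the frame of jig between 0.0155 and 0.0205 m and linear speed of blank below 0.01 m/s); the robot touches nothing.
It fails at once if the blank is pressed on the left peg with more than 12 N (contact force between blank and peg_left above 12 N).
It fails at once if the blank is pressed on the right peg with more than 12 N (contact force between blank and peg_right above 12 N).
It fails at once if the stop is pressed on the blank with more than 12 N (contact force between blank and stop above 12 N).
It fails at once if a bystander tool is moved more than 15 mm (distance of any of hardwood_block, oil_stone, dividers from where it was at the start of the episode above 0.015 m).
It also fails if it takes over 72 s, if anything falls off the work surface, if the arm or the gripper's body presses on something with over 40 N, if the wrist force passes 120 N, or if a joint passes its speed limit or range.

ROBOT

A 6-joint arm with a two-finger parallel gripper is mounted at the origin on a cart in front of the work surface, level with it; the furniture and walls round the work are solid. World frame = base frame: x ahead of the robot, y to its left, z up, the work surface at z = 0. Lengths are in m, angles in degrees, forces in N, time in s.
With the tool pointing down it reaches from about 0.3 to 0.75 m from the base axis. Payload 8.5 kg.
Tool frame: the origin (TCP) lies between the finger pads; the fingertips stand env.finger_overhang ahead of it and the grasp point (between the pads) lies 2 mm behind it (env.finger_overhang is the distance from the TCP to the fingertips, in m); z points along the fingers, y is the line along which they close (so a half turn about z gives the same grasp; the last joint's range is limited). The gripper opens to 85 mm and grips with 20 to 120 N. Pads are 22 mm wide; open, the fingers measure 114 mm over their backs; the gripper's body (76 mm by 85 mm) begins 54 mm behind the grasp point. The pads swing forward as they close: fully open they stand 13 mm farther back than shut.
Start: joints at [58.997, 21.807, 74.336, -0, 83.858, -12.336], TCP at [0.176, 0.521, 0.248] pointing down, gripper open.
Joint ranges: [-178.18, 178.18], [-50.72, 133.34], [12.68, 142.11], [-81.47, 261.47], [9.98, 163.14], [-165.26, 165.26]. Speed limits (degrees/s): [136.94, 136.94, 180, 180, 180, 180].

INTERFACE

Orientations are given as a 3x3 rotation matrix whose columns are the frame's x, y, z axes.
In Python, from rig import env gives the robot as it stands. The module is installed in compiled form; this text tells all that it offers.
- The arm moves only by the tool jog_arm, never from a script. Its arguments are lists of equal length, an entry for each row: "hand": the finger opening in m, from 0 to 0.0854; "travel": the shift along the world's x, y, z in m, a list of three; "yaw": the turn about the world's z in rad. A call has exactly 5 rows; each row shifts and turns the commanded pose from where the row before left it; what a row does not reach is not made up. A row lasts 1/8 s, in which the tool goes at most 62.5 mm and 10.7 degrees, less where a joint would pass 70% of its speed; a pose out of reach is approached as far as the arm can. A call is refused whole if a number of a shift passes 0.0625 or a number of a turn 0.188, either way. A call with a gripper value outside its range is refused whole. The fingers move at their own pace and stop on an object; "grip_force" is the grip in N (left out, the last holds). Time passes only in rows, so rows that do not move let the fingers close, or fill a call up. It gives the time, the measured TCP pose, the force, the opening and the grip force at its end, in the units of the state.
- env.observe(): the state, without advancing time (a new reading comes with each control period).
- env.get_image(name): name is "scene" or "top" or "wrist"; returns the picture (384x512x3 uint8, red, green, blue); there is no depth.
- env.calibration(name): a dict with "fx", "fy", "cx", "cy" (pixels), "position" and "rotation" of the camera in the world; the wrist camera has in their place "hand_eye" (4x4, takes a point from camera to tool coordinates, whose origin is the TCP and whose axes are the flange's). Camera axes: x right, y down, z forward; pixel columns grow to the right and rows downward; lengths in m; the calibration is good to about 2 mm. A picture is of the moment at which its call begins: read the wrist's pose just before it. calibration takes no time and is no camera call.
- env.close_job(): hands the job in; it is judged then, once.
The state is a dict: "time_s": time; "q": joint angles; "qvel": joint speeds; "joint_efforts": joint torques, N m; "position": TCP position; "tool_rot": TCP orientation; "ft_force": force on the tool from outside, world axes, zero at the start; "wrist_torque": the same for the moment, N m; "grip_width": finger opening in m; "gripper_force": force on a finger pad.
Only numpy, scipy, OpenCV 4.12 (cv2) and the standard library are available. Lean on these libraries where they do the work, as an engineer would, in place of code of your own. Each camera call takes 0.05 s, during which the arm holds its last target. There are 200 camera calls.

## Working session

There is one attempt and no reset: what is moved stays moved. The work goes in short steps, Python scripts to look and compute and a tool call to move; the robot and the scene stay as the last step left them, time stands still between calls to the robot, and variables do not carry over. Pictures are saved under pics/ and viewed, at most 10 in all, crops included, and the job is handed in when it is done.

Besides the shell and the picture viewer there is one more tool, called as name(argument=value, ...), one argument or row to a line, values as JSON. jog_arm: Moves the arm, as the interface text tells. Its arguments: {"type":"object","properties":{"hand":{"type":"array"},"travel":{"type":"array"},"yaw":{"type":"array"},"grip_force":{"type":"number"}},"required":["hand","travel","yaw"]}

```bash
mkdir -p pics; cat > h.py <<'E'
from rig import env
import numpy as np, cv2
def snap(n,f):
    s=env.observe(); im=env.get_image(n); cv2.imwrite('pics/'+f,im[:,:,::-1]); return s,im
def cam(n,s=None):
    c=env.calibration(n)
    K=np.array([[c['fx'],0,c['cx']],[0,c['fy'],c['cy']],[0,0,1]])
    if 'hand_eye' in c:
        T=np.eye(4);T[:3,:3]=s['tool_rot'];T[:3,3]=s['position'];T=T@np.array(c['hand_eye']);return K,T[:3,:3],T[:3,3]
    return K,np.array(c['rotation']),np.array(c['position'])
def ray(n,u,v,z,s=None):
    K,R,p=cam(n,s); d=R@np.linalg.solve(K,[u,v,1]); return p+d*(z-p[2])/d[2]
E
python3 - <<'E'
from h import *
print(env.finger_overhang, env.observe())
_,a=snap('top','top0.png');_,b=snap('scene','scene0.png')
print(env.calibration('top'))
E
```

```text
0.017 {'time_s': 0.0, 'q': array([ 5.89966310e+01,  2.18411600e+01,  7.43869434e+01, -4.89854963e-04,
        8.38579067e+01, -1.23380198e+01]), 'qvel': array([ 0.0074455 ,  0.03454312, -0.00793286,  0.04528737,  0.02459163,
       -0.04070329]), 'joint_efforts': array([ 1.14168692e-03, -4.48454010e+01, -2.31279087e+01, -1.59504002e-04,
        4.73459877e-03,  7.14960294e-06]), 'position': array([0.17589798, 0.5208166 , 0.24769728]), 'tool_rot': array([[-9.47404177e-01,  3.20038652e-01, -7.65944189e-04],
       [ 3.20039416e-01,  9.47403349e-01, -1.29107843e-03],
       [ 3.12463089e-04, -1.46830543e-03, -9.99998873e-01]]), 'ft_force': array([ 0.693886  , -0.14507338,  0.64249345]), 'wrist_torque': array([ 0.00050643,  0.01628655, -0.00025686]), 'gripper_force': 0.0, 'grip_width': 0.08542998220746505}
{'fx': 367.4498079470306, 'fy': 367.4498079470306, 'cx': 254.439023142108, 'cy': 190.44832810803098, 'position': array([0.45467926, 0.06162734, 0.93455   ]), 'rotation': array([[ 0.00469435, -0.99430176,  0.10649871],
       [-0.99997476, -0.00409965,  0.00580234],
       [-0.00533267, -0.10652326, -0.99429591]])}
```

View pics/top0.png

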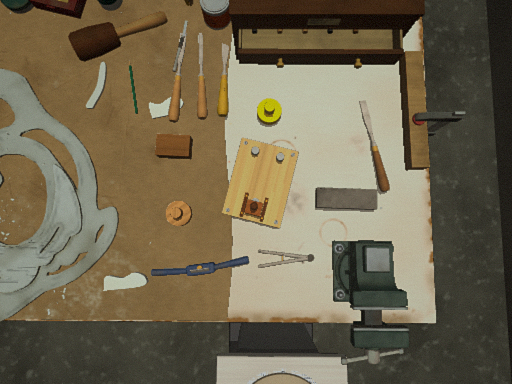

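View pics/scene0.png

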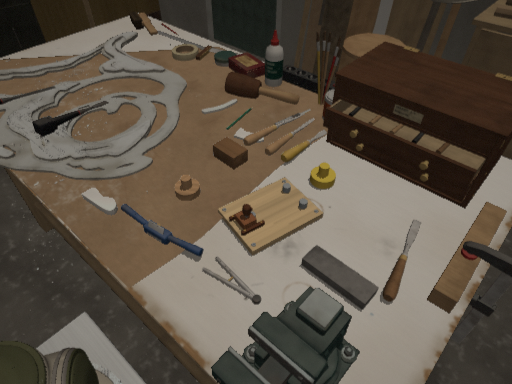

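The top picture shows three candidates. The tan blank is at (178,213), the yellow look-alike is at (269,111), and the stop's knob is at (256,205). I choose the tan blank. The pegs are at about (255,150) and (280,157).

```bash
python3 - <<'E'
from h import *
im=cv2.imread('pics/top0.png')
A=cv2.resize(im[185:240,150:205],None,fx=7,fy=7,interpolation=2)
B=cv2.resize(im[135:232,215:305],None,fx=4,fy=4,interpolation=2)
C=np.zeros((400,760,3),np.uint8);C[:385,:385]=A;C[:388,390:750]=B
cv2.imwrite('pics/crop0.png',C)
hsv=cv2.cvtColor(im,cv2.COLOR_BGR2HSV)
print('blank hsv',hsv[213,168],'bg',hsv[213,150],'peg',hsv[150,255],'board',hsv[180,262])
for n,(u,v,z) in dict(blank=(178,213,.024),pl=(255,150,.036),pr=(280,156.5,.036),knob=(257,205,.072)).items(): print(n,ray('top',u,v,z).round(4))
E
```

```text
blank hsv [ 16 162 186] bg [ 19 125 129] peg [ 26  25 165] board [ 20 134 190]
blank [0.4952 0.2561 0.024 ]
pl [0.6522 0.066  0.036 ]
pr [0.636  0.0038 0.036 ]
knob [0.5127 0.0605 0.072 ]
```

View pics/crop0.png

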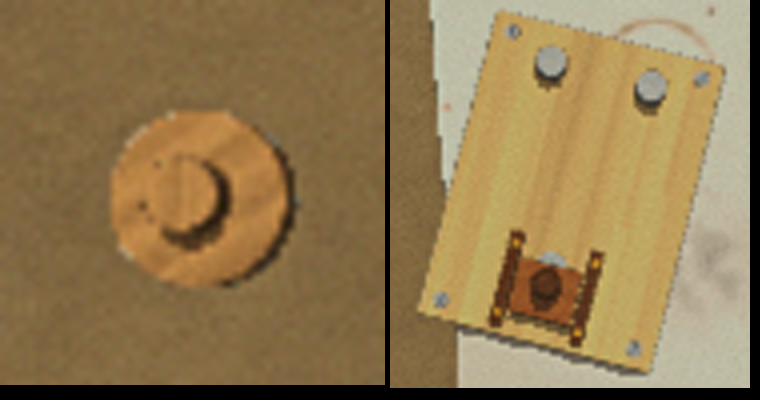

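The crop confirms the tan blank: disc centre (178.6,213.3), tenon up. It also gives the pegs at (255,150.5) and (280.2,156.8), and the knob at (254,206).

```bash
python3 - <<'E'
from h import *
r=lambda u,v,z:ray('top',u,v,z)[:2]
pl=r(255,150.5,.036);pr=r(280.25,156.75,.036);k=r(254,206.25,.072)
tl,tr,br,bl=[r(u,v,.018) for u,v in((242,138),(298.2,151.8),(280,227.5),(222,212.5))]
print('blank',r(178.6,213.3,.024),r(176.6,212.3,.052))
ang=lambda d:np.degrees(np.arctan2(d[1],d[0]))
print('pegs',pl,pr,np.linalg.norm(pl-pr),'yaw',ang(pl-pr)-90,ang(tl-bl),ang(tr-br),ang(tl-tr)-90,ang(bl-br)-90)
yaw=np.radians(ang((pl-pr)+(tl-tr)+(bl-br))-90); R=np.array([[np.cos(yaw),-np.sin(yaw)],[np.sin(yaw),np.cos(yaw)]])
print('yaw',yaw,'centre corners',(tl+tr+br+bl)/4,'from pegs',(pl+pr)/2-R@[.072,0],'from knob',k-R@[-.077,0])
s=env.observe();t=s['tool_rot'];print('tool yaw',ang(t[:2,1]))
E
```

```text
blank [0.49447226 0.25463955] [0.49562768 0.25357977]
pegs [0.65090195 0.06594435] [0.63533284 0.00318066] 0.06466589408457137 yaw -13.931538499432705 -14.272148985680605 -13.711236384086005 -13.867996805861779 -14.194482185888717
yaw -0.24459464888836963 centre corners [0.57421653 0.05162998] from pegs [0.57326044 0.05199824] from knob [0.58442378 0.04887071]
tool yaw 71.33153364841425
```

jog_arm(
  hand=[0.085, 0.085, 0.085, 0.085, 0.085],
  travel=[
    [0.032, -0.0265, -0.008],
    [0.032, -0.0265, -0.008],
    [0.032, -0.0265, -0.008],
    [0.032, -0.0265, -0.008],
    [0.032, -0.0265, -0.008],
  ],
  yaw=[0.016, 0.016, 0.016, 0.016, 0.017],
)

```text
time_s: 0.72
position: [0.3369, 0.3875, 0.2078]
tool_rot: [[-0.97, 0.242, -0.0], [0.242, 0.97, -0.0], [0.0, -0.0, -1.0]]
ft_force: [0.9, 0.6, 0.9]
grip_width: 0.0853
gripper_force: 0.0
```

jog_arm(
  hand=[0.085, 0.085, 0.085, 0.085, 0.085],
  travel=[
    [0.036, -0.03, -0.01],
    [0.036, -0.03, -0.01],
    [0.036, -0.03, -0.01],
    [0.036, -0.03, -0.01],
    [0.015, -0.014, 0],
  ],
  yaw=[0, 0, 0, 0, 0],
)

```text
time_s: 1.35
position: [0.4961, 0.2529, 0.1672]
tool_rot: [[-0.97, 0.244, -0.002], [0.244, 0.97, -0.001], [0.002, -0.001, -1.0]]
ft_force: [-0.6, 0.6, 0.1]
grip_width: 0.085
gripper_force: 0.0
```

```bash
python3 - <<'E'
from h import *
s,im=snap('wrist','w1.png')
print(s['position'],s['tool_rot'][:2,1],s['ft_force'])
K,R,p=cam('wrist',s); P=np.array([.495,.254,.024]); c=K@(R.T@(P-p)); print(c[:2]/c[2], p)
E
```

```text
[0.49607877 0.25292875 0.16724426] [0.2443573  0.96968466] [-0.59476083  0.62686437  0.13484345]
[261.49195242 180.82958484] [0.41615062 0.27291592 0.29404331]
```

View pics/w1.png

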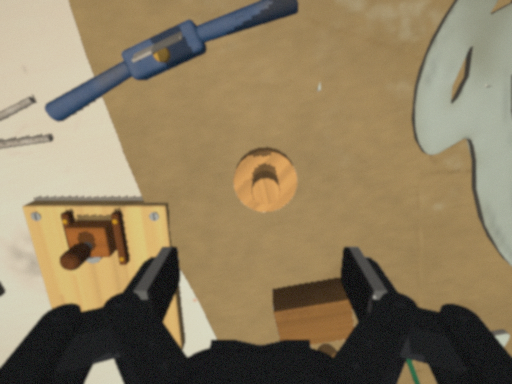

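The wrist view shows the blank's disc at about (265.5,182) with its tenon top at (265,186). The fingers lie below, at (150,275) and (370,275), and the oak block is at (315,310).

```bash
python3 - <<'E'
from h import *
im=cv2.imread('pics/w1.png'); h=cv2.cvtColor(im,cv2.COLOR_BGR2HSV)
m=cv2.inRange(h,(8,110,90),(19,255,255)); n,l,st,c=cv2.connectedComponentsWithStats(m)
for i in range(1,n):
    if st[i,4]>800: print(st[i],c[i])
i=l[195,280]; cs,_=cv2.findContours((l==i).astype(np.uint8),0,1); e=cv2.minEnclosingCircle(max(cs,key=cv2.contourArea)); print(e)
s=env.observe()
for u,v,z in((e[0][0],e[0][1],.024),(265.5,183,.024),(265,186,.052)): print(ray('wrist',u,v,z,s).round(4))
for u,v,z in((72,258,.072),(78,242,.05)): print('knob',ray('wrist',u,v,z,s).round(4))
E
```

```text
[  71    0  132   73 3883] [122.27556013  24.30208602]
[   24     0   488   357 62489] [288.93277217 196.52580454]
((274.6604919433594, 243.04202270507812), 253.23855590820312)
[0.5674 0.25   0.024 ]
[0.4997 0.2565 0.024 ]
[0.4938 0.257  0.052 ]
knob [0.511  0.0741 0.072 ]
knob [0.5054 0.0681 0.05  ]
```

jog_arm(
  hand=[0.085, 0.085, 0.07, 0.06, 0.06],
  travel=[
    [0, 0.002, -0.03],
    [0, 0, -0.03],
    [0, 0, -0.03],
    [0, 0, -0.02],
    [0, 0, -0.012],
  ],
  yaw=[0, 0, 0, 0, 0],
  grip_force=25,
)

```text
time_s: 2.02
position: [0.4943, 0.2572, 0.0458]
tool_rot: [[-0.97, 0.242, -0.001], [0.242, 0.97, -0.0], [0.001, -0.0, -1.0]]
ft_force: [0.5, 0.2, -0.7]
grip_width: 0.0599
gripper_force: 0.0
```

```bash
python3 - <<'E'
from h import *
s,im=snap('wrist','w2.png'); print(s['position'],s['ft_force'],s['grip_width'])
E
```

```text
[0.49425917 0.25721189 0.0457781 ] [ 0.51681043  0.15558556 -0.69940764] 0.05986258055371181
```

View pics/w2.png

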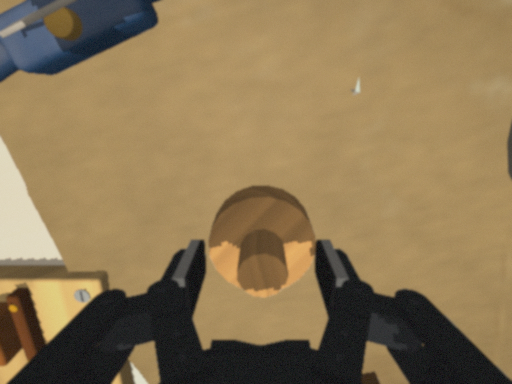

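The tenon stands between the fingers, with its top at (263,274) and the finger midpoint at about column 260.

```bash
python3 - <<'E'
from h import *
s=env.observe()
print(ray('wrist',263,274,.052,s),ray('wrist',262,241,.024,s),s['position'])
E
```

```text
[0.4954501  0.25766314 0.052     ] [0.49256048 0.25800619 0.024     ] [0.49395486 0.25693471 0.04474308]
```

jog_arm(
  hand=[0.04, 0.02, 0.02, 0.02, 0.02],
  travel=[
    [0, 0, 0],
    [0, 0, 0],
    [0, 0, 0],
    [0, 0, 0],
    [0, 0, 0],
  ],
  yaw=[0, 0, 0, 0, 0],
  grip_force=25,
)

```text
time_s: 2.7
position: [0.4955, 0.2568, 0.0474]
tool_rot: [[-0.97, 0.242, 0.002], [0.242, 0.97, 0.001], [-0.002, 0.001, -1.0]]
ft_force: [-1.5, 1.3, 6.9]
grip_width: 0.025
gripper_force: 24.8
```

jog_arm(
  hand=[0.02, 0.02, 0.02, 0.02, 0.02],
  travel=[
    [0, 0, 0.01],
    [0, 0, 0.02],
    [0, 0, 0.03],
    [0.01, -0.02, 0],
    [0.02, -0.04, 0],
  ],
  yaw=[0, 0, 0, 0, 0],
)

```text
time_s: 3.32
position: [0.5248, 0.1968, 0.1071]
tool_rot: [[-0.971, 0.24, 0.001], [0.24, 0.971, 0.0], [-0.0, 0.0, -1.0]]
ft_force: [0.3, 0.5, -2.4]
grip_width: 0.0249
gripper_force: 24.9
```

jog_arm(
  hand=[0.02, 0.02, 0.02, 0.02, 0.02],
  travel=[
    [0.02, -0.04, 0],
    [0.02, -0.04, 0],
    [0.02, -0.04, 0],
    [0.0175, -0.032, 0],
    [0, 0, 0],
  ],
  yaw=[0, 0, 0, 0, 0],
)

```text
time_s: 3.95
position: [0.6033, 0.0422, 0.1064]
tool_rot: [[-0.969, 0.245, 0.0], [0.245, 0.969, -0.0], [-0.0, -0.0, -1.0]]
ft_force: [0.2, 0.9, -2.1]
grip_width: 0.0254
gripper_force: 25.0
```

```bash
python3 - <<'E'
from h import *
s,im=snap('wrist','w3.png'); print(s['position'],s['ft_force'],s['grip_width'],s['tool_rot'])
E
```

```text
[0.60331855 0.04223414 0.10642886] [ 0.19605462  0.912504   -2.13858281] 0.02535826581644506 [[-9.69411162e-01  2.45442221e-01  3.40187868e-04]
 [ 2.45442075e-01  9.69411167e-01 -4.20994513e-04]
 [-4.33111747e-04 -3.24620364e-04 -9.99999854e-01]]
```

View pics/w3.png

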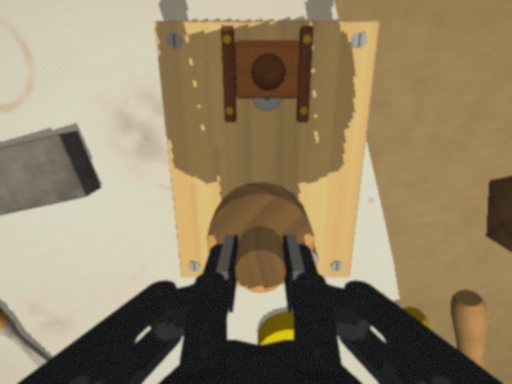

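The blank is held upright over the board. The knob top is at (268,71), the roller at (267,103), and the board corners at (157,22), (380,22), (351,276) and (181,276).

```bash
python3 - <<'E'
from h import *
s=env.observe(); y=-.2446; R=np.array([[np.cos(y),-np.sin(y)],[np.sin(y),np.cos(y)]]); o=np.array([.5735,.052])
J=lambda p:(R.T@(p[:2]-o)*1000).round(1)
for n,u,v,z in(('knob',268,71,.072),('roller',267,103,.036),('c',157,22,.018),('c',380,22,.018),('c',351,276,.018),('c',181,276,.018),('blank',261,236,.0805)):
    p=ray('wrist',u,v,z,s); print(n,p.round(4),J(p))
print('tcp',J(s['position']))
E
```

```text
knob [0.5125 0.0702 0.072 ] [-63.6   2.9]
roller [0.5291 0.0665 0.036 ] [-46.6   3.3]
c [0.4619 0.0082 0.018 ] [-97.6 -69.5]
c [0.4981 0.1515 0.018 ] [-97.2  78.3]
c [0.6904 0.1043 0.018 ] [100.7  79. ]
c [ 0.6536 -0.042   0.018 ] [100.5 -71.8]
blank [0.6005 0.0444 0.0805] [28.  -0.9]
tcp [30.2 -1. ]
```

jog_arm(
  hand=[0.02, 0.02, 0.02, 0.02, 0.02],
  travel=[
    [0.0005, 0.002, -0.015],
    [0, 0, -0.015],
    [0, 0, -0.006],
    [0, 0, -0.002],
    [0, 0, 0],
  ],
  yaw=[0, 0, 0, 0, 0],
)

```text
time_s: 4.62
position: [0.6031, 0.0466, 0.0684]
tool_rot: [[-0.97, 0.242, 0.0], [0.242, 0.97, -0.0], [-0.0, 0.0, -1.0]]
ft_force: [-0.3, 0.4, -1.6]
grip_width: 0.025
gripper_force: 25.0
```

jog_arm(
  hand=[0.02, 0.02, 0.02, 0.02, 0.02],
  travel=[
    [0, 0, -0.001],
    [0, 0, -0.001],
    [0, 0, 0],
    [0, 0, 0],
    [0, 0, 0],
  ],
  yaw=[0, 0, 0, 0, 0],
)

```text
time_s: 5.25
position: [0.603, 0.0465, 0.0664]
tool_rot: [[-0.97, 0.242, 0.0], [0.242, 0.97, -0.0], [-0.0, -0.0, -1.0]]
ft_force: [0.6, -0.1, -1.4]
grip_width: 0.0248
gripper_force: 25.0
```

jog_arm(
  hand=[0.02, 0.02, 0.02, 0.02, 0.02],
  travel=[
    [0, 0, -0.001],
    [0, 0, 0],
    [0, 0, 0],
    [0, 0, 0],
    [0, 0, 0],
  ],
  yaw=[0, 0, 0, 0, 0],
)

```text
time_s: 5.88
position: [0.603, 0.0465, 0.0654]
tool_rot: [[-0.97, 0.242, 0.0], [0.242, 0.97, -0.0], [-0.0, -0.0, -1.0]]
ft_force: [-0.8, 0.2, 1.0]
grip_width: 0.0253
gripper_force: 25.1
```

jog_arm(
  hand=[0.02, 0.02, 0.02, 0.02, 0.02],
  travel=[
    [0.00194, -0.00048, 0],
    [0.00194, -0.00048, 0],
    [0.00194, -0.00048, 0],
    [0.00146, -0.00036, 0],
    [0, 0, 0],
  ],
  yaw=[0, 0, 0, 0, 0],
)

```text
time_s: 6.5
position: [0.6105, 0.0447, 0.0654]
tool_rot: [[-0.97, 0.242, 0.0], [0.242, 0.97, -0.0], [-0.0, 0.0, -1.0]]
ft_force: [-2.0, 0.5, 3.5]
grip_width: 0.0249
gripper_force: 25.4
```

jog_arm(
  hand=[0.02, 0.02, 0.02, 0.02, 0.02],
  travel=[
    [0.00049, -0.00012, 0],
    [0.00049, -0.00012, 0],
    [0.00049, -0.00012, 0],
    [0.00049, -0.00012, 0],
    [0, 0, 0],
  ],
  yaw=[0, 0, 0, 0, 0],
)

```text
time_s: 7.12
position: [0.6123, 0.0443, 0.0654]
tool_rot: [[-0.97, 0.242, -0.0], [0.242, 0.97, 0.0], [0.0, -0.0, -1.0]]
ft_force: [-4.1, 1.3, 4.8]
grip_width: 0.0249
gripper_force: 25.6
```

jog_arm(
  hand=[0.02, 0.02, 0.02, 0.02, 0.02],
  travel=[
    [0, 0, 0.0005],
    [0, 0, 0],
    [0.0005, -0.00012, 0],
    [0, 0, 0],
    [0, 0, 0],
  ],
  yaw=[0, 0, 0, 0, 0],
)

```text
time_s: 7.75
position: [0.6128, 0.0441, 0.0657]
tool_rot: [[-0.97, 0.242, -0.0], [0.242, 0.97, -0.0], [0.0, -0.0, -1.0]]
ft_force: [-0.2, 0.0, -0.8]
grip_width: 0.0252
gripper_force: 25.0
```

jog_arm(
  hand=[0.02, 0.02, 0.02, 0.02, 0.02],
  travel=[
    [0.0005, -0.00012, 0],
    [0.0005, -0.00012, 0],
    [0, 0, 0],
    [0, 0, 0],
    [0, 0, 0],
  ],
  yaw=[0, 0, 0, 0, 0],
)

```text
time_s: 8.38
position: [0.6137, 0.0439, 0.0658]
tool_rot: [[-0.97, 0.242, -0.0], [0.242, 0.97, 0.0], [0.0, 0.0, -1.0]]
ft_force: [-0.7, -0.7, -1.3]
grip_width: 0.0249
gripper_force: 25.0
```

jog_arm(
  hand=[0.02, 0.02, 0.02, 0.02, 0.02],
  travel=[
    [0.0005, -0.00012, 0],
    [0, 0, 0],
    [0.0005, -0.00012, 0],
    [0, 0, 0],
    [0, 0, 0],
  ],
  yaw=[0, 0, 0, 0, 0],
)

```text
time_s: 9.0
position: [0.6148, 0.0436, 0.0658]
tool_rot: [[-0.97, 0.242, 0.0], [0.242, 0.97, -0.0], [-0.0, -0.0, -1.0]]
ft_force: [-0.1, -0.2, -1.8]
grip_width: 0.0252
gripper_force: 25.0
```

jog_arm(
  hand=[0.02, 0.02, 0.02, 0.02, 0.02],
  travel=[
    [0.0005, -0.00012, 0],
    [0, 0, 0],
    [0, 0, 0],
    [0, 0, 0],
    [0, 0, 0],
  ],
  yaw=[0, 0, 0, 0, 0],
)

```text
time_s: 9.62
position: [0.6153, 0.0436, 0.0658]
tool_rot: [[-0.97, 0.242, 0.0], [0.242, 0.97, -0.0], [-0.0, -0.0, -1.0]]
ft_force: [0.8, -0.8, -3.0]
grip_width: 0.0251
gripper_force: 25.0
```

jog_arm(
  hand=[0.02, 0.02, 0.02, 0.02, 0.02],
  travel=[
    [0.0005, -0.00012, 0],
    [0, 0, 0],
    [0, 0, 0],
    [0, 0, 0],
    [0, 0, 0],
  ],
  yaw=[0, 0, 0, 0, 0],
)

```text
time_s: 10.25
position: [0.6158, 0.0434, 0.0658]
tool_rot: [[-0.97, 0.242, 0.0], [0.242, 0.97, 0.0], [-0.0, 0.0, -1.0]]
ft_force: [-0.6, 0.0, -1.5]
grip_width: 0.0252
gripper_force: 25.0
```

jog_arm(
  hand=[0.02, 0.02, 0.02, 0.02, 0.02],
  travel=[
    [0.0005, -0.00012, 0],
    [0, 0, 0],
    [0, 0, 0],
    [0, 0, 0],
    [0, 0, 0],
  ],
  yaw=[0, 0, 0, 0, 0],
)

```text
time_s: 10.88
position: [0.6163, 0.0433, 0.0658]
tool_rot: [[-0.97, 0.242, 0.0], [0.242, 0.97, 0.0], [-0.0, 0.0, -1.0]]
ft_force: [1.1, 1.0, -2.6]
grip_width: 0.0253
gripper_force: 25.0
```

jog_arm(
  hand=[0.02, 0.02, 0.02, 0.02, 0.02],
  travel=[
    [0.0005, -0.00012, 0],
    [0, 0, 0],
    [0, 0, 0],
    [0, 0, 0],
    [0, 0, 0],
  ],
  yaw=[0, 0, 0, 0, 0],
)

```text
time_s: 11.5
position: [0.6168, 0.0432, 0.0658]
tool_rot: [[-0.97, 0.242, -0.0], [0.242, 0.97, -0.0], [0.0, -0.0, -1.0]]
ft_force: [0.2, 0.3, -1.8]
grip_width: 0.0249
gripper_force: 25.0
```

jog_arm(
  hand=[0.02, 0.02, 0.02, 0.02, 0.02],
  travel=[
    [0.0005, -0.00012, 0],
    [0, 0, 0],
    [0, 0, 0],
    [0, 0, 0],
    [0, 0, 0],
  ],
  yaw=[0, 0, 0, 0, 0],
)

```text
time_s: 12.12
position: [0.6173, 0.0431, 0.0658]
tool_rot: [[-0.97, 0.242, -0.0], [0.242, 0.97, -0.0], [0.0, -0.0, -1.0]]
ft_force: [0.6, -0.1, -3.0]
grip_width: 0.0251
gripper_force: 25.0
```

jog_arm(
  hand=[0.02, 0.02, 0.02, 0.02, 0.02],
  travel=[
    [0.0005, -0.00012, 0],
    [0, 0, 0],
    [0, 0, 0],
    [0, 0, 0],
    [0, 0, 0],
  ],
  yaw=[0, 0, 0, 0, 0],
)

```text
time_s: 12.75
position: [0.6178, 0.043, 0.0658]
tool_rot: [[-0.97, 0.242, -0.0], [0.242, 0.97, -0.0], [0.0, -0.0, -1.0]]
ft_force: [-0.5, 0.1, -0.6]
grip_width: 0.0252
gripper_force: 25.0
```

jog_arm(
  hand=[0.02, 0.02, 0.02, 0.02, 0.02],
  travel=[
    [0.0005, -0.00012, 0],
    [0, 0, 0],
    [0, 0, 0],
    [0, 0, 0],
    [0, 0, 0],
  ],
  yaw=[0, 0, 0, 0, 0],
)

```text
time_s: 13.38
position: [0.6183, 0.0428, 0.0658]
tool_rot: [[-0.97, 0.242, 0.0], [0.242, 0.97, 0.0], [-0.0, 0.0, -1.0]]
ft_force: [-0.0, -0.0, -2.2]
grip_width: 0.025
gripper_force: 25.0
```

jog_arm(
  hand=[0.02, 0.02, 0.02, 0.02, 0.02],
  travel=[
    [0.0005, -0.00012, 0],
    [0, 0, 0],
    [0, 0, 0],
    [0, 0, 0],
    [0, 0, 0],
  ],
  yaw=[0, 0, 0, 0, 0],
)

```text
time_s: 14.0
position: [0.6187, 0.0428, 0.0658]
tool_rot: [[-0.97, 0.242, -0.0], [0.242, 0.97, 0.0], [0.0, 0.0, -1.0]]
ft_force: [-0.9, 1.3, -2.4]
grip_width: 0.0247
gripper_force: 25.0
```

jog_arm(
  hand=[0.02, 0.02, 0.02, 0.02, 0.02],
  travel=[
    [0.0003, -7e-05, 0],
    [0, 0, 0],
    [0, 0, 0],
    [0, 0, 0],
    [0, 0, 0],
  ],
  yaw=[0, 0, 0, 0, 0],
)

```text
time_s: 14.62
position: [0.619, 0.0427, 0.0658]
tool_rot: [[-0.97, 0.242, -0.0], [0.242, 0.97, 0.0], [0.0, 0.0, -1.0]]
ft_force: [-1.4, 1.8, -1.1]
grip_width: 0.0249
gripper_force: 25.1
```

jog_arm(
  hand=[0.02, 0.02, 0.02, 0.02, 0.02],
  travel=[
    [0.0003, -7e-05, 0],
    [0, 0, 0],
    [0, 0, 0],
    [0, 0, 0],
    [0, 0, 0],
  ],
  yaw=[0, 0, 0, 0, 0],
)

```text
time_s: 15.25
position: [0.6192, 0.0427, 0.0658]
tool_rot: [[-0.97, 0.242, -0.0], [0.242, 0.97, 0.0], [0.0, 0.0, -1.0]]
ft_force: [-3.5, 2.8, -0.2]
grip_width: 0.0249
gripper_force: 25.1
```

jog_arm(
  hand=[0.02, 0.02, 0.02, 0.02, 0.02],
  travel=[
    [0.00012, 0.0005, 0],
    [0, 0, 0],
    [0, 0, 0],
    [0, 0, 0],
    [0, 0, 0],
  ],
  yaw=[0, 0, 0, 0, 0],
)

```text
time_s: 15.88
position: [0.6193, 0.0428, 0.0658]
tool_rot: [[-0.97, 0.242, -0.0], [0.242, 0.97, -0.0], [0.0, -0.001, -1.0]]
ft_force: [-5.0, 0.8, -0.3]
grip_width: 0.0255
gripper_force: 25.2
```

jog_arm(
  hand=[0.02, 0.02, 0.02, 0.02, 0.02],
  travel=[
    [0.0003, -7e-05, 0],
    [0, 0, 0],
    [0, 0, 0],
    [0, 0, 0],
    [0, 0, 0],
  ],
  yaw=[0, 0, 0, 0, 0],
)

```text
time_s: 16.5
position: [0.6194, 0.0428, 0.0658]
tool_rot: [[-0.97, 0.242, -0.001], [0.242, 0.97, -0.0], [0.001, -0.001, -1.0]]
ft_force: [-7.7, 0.4, 1.3]
grip_width: 0.0248
gripper_force: 25.2
```

jog_arm(
  hand=[0.02, 0.02, 0.02, 0.02, 0.02],
  travel=[
    [-4e-05, -0.0002, -0.0001],
    [0, 0, 0],
    [0, 0, 0],
    [0, 0, 0],
    [0, 0, 0],
  ],
  yaw=[0, 0, 0, 0, 0],
)

```text
time_s: 17.12
position: [0.6194, 0.0428, 0.0658]
tool_rot: [[-0.97, 0.242, -0.001], [0.242, 0.97, -0.0], [0.001, -0.0, -1.0]]
ft_force: [-6.4, 0.9, 2.0]
grip_width: 0.025
gripper_force: 25.3
```

jog_arm(
  hand=[0.02, 0.02, 0.02, 0.02, 0.02],
  travel=[
    [0.0002, -5e-05, -0.0001],
    [0, 0, 0],
    [0, 0, 0],
    [0, 0, 0],
    [0, 0, 0],
  ],
  yaw=[0, 0, 0, 0, 0],
)

```text
time_s: 17.75
position: [0.6194, 0.0427, 0.0658]
tool_rot: [[-0.97, 0.242, -0.001], [0.242, 0.97, -0.0], [0.001, -0.0, -1.0]]
ft_force: [-6.6, 0.5, 2.6]
grip_width: 0.0246
gripper_force: 25.4
```

jog_arm(
  hand=[0.026, 0.028, 0.035, 0.05, 0.06],
  travel=[
    [0, 0, 0],
    [0, 0, 0],
    [0, 0, 0],
    [0, 0, 0],
    [0, 0, 0.005],
  ],
  yaw=[0, 0, 0, 0, 0],
)

```text
time_s: 18.38
position: [0.6199, 0.0428, 0.0705]
tool_rot: [[-0.97, 0.242, -0.0], [0.242, 0.97, 0.0], [0.0, -0.0, -1.0]]
ft_force: [0.7, -0.6, -0.1]
grip_width: 0.06
gripper_force: 0.0
```

jog_arm(
  hand=[0.07, 0.07, 0.07, 0.07, 0.07],
  travel=[
    [0, 0, 0.03],
    [0, 0, 0.03],
    [-0.03, 0.0075, 0],
    [-0.04, 0.01, 0],
    [-0.037, 0.0075, 0],
  ],
  yaw=[0, 0, 0, 0, 0],
)

```text
time_s: 19.0
position: [0.5117, 0.0681, 0.131]
tool_rot: [[-0.97, 0.242, 0.001], [0.242, 0.97, -0.0], [-0.001, 0.0, -1.0]]
ft_force: [0.3, 0.5, -0.2]
grip_width: 0.0698
gripper_force: 0.0
```

```bash
python3 - <<'E'
from h import *
s,im=snap('wrist','w4.png'); print(s['position'],s['ft_force'],s['grip_width'])
_,t=snap('top','top4.png')
C=np.zeros((388,880,3),np.uint8);C[:384,:512]=im;C[:388,515:875]=cv2.resize(t[135:232,215:305],None,fx=4,fy=4,interpolation=2)
cv2.imwrite('pics/c4.png',cv2.resize(C[:,:,::-1],(800,353)))
E
```

```text
[0.5117456  0.06807096 0.13101529] [ 0.31903831  0.47448381 -0.20997179] 0.06980084776292803
```

View pics/c4.png

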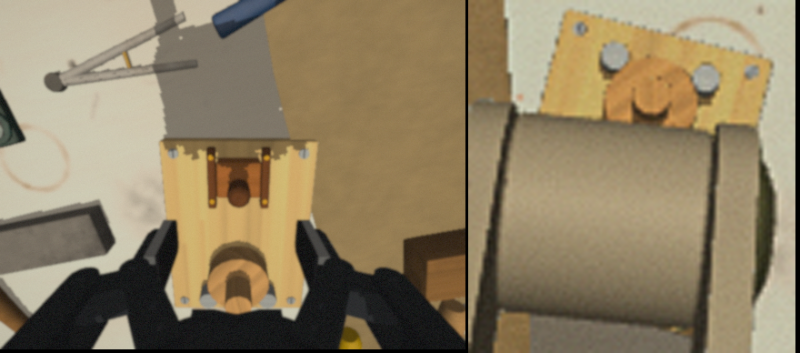

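The blank now sits against both pegs: the gaps are closed at (615,80) and (690,90) in the right half. In the left half the knob top is at about (239,196) and the tenon top at (240,293).

```bash
python3 - <<'E'
from h import *
s=env.observe(); y=-.2446; R=np.array([[np.cos(y),-np.sin(y)],[np.sin(y),np.cos(y)]]); o=np.array([.6197,.0428])-R@[.045,0]
J=lambda p:(R.T@(p[:2]-o)*1000).round(1)
f=.909
for n,u,v,z in(('knobtop',239,196,.072),('tenontop',239,293,.070)):
    p=ray('wrist',u/f,v/f,z,s); print(n,p.round(4),J(p))
print('tcp',J(s['position'])); print(o+R@[-.066,0],o+R@[-.077,0])
E
```

```text
knobtop [0.5096 0.0704 0.072 ] [-68.5   0.1]
tenontop [0.6035 0.0474 0.07  ] [28.2  0.5]
tcp [-67.7  -1.5]
[0.512004   0.06968068] [0.50133142 0.07234453]
```

jog_arm(
  hand=[0.07, 0.07, 0.06, 0.06, 0.06],
  travel=[
    [0.0004, 0.0015, -0.02],
    [0, 0, -0.02],
    [0, 0, -0.015],
    [0, 0, -0.01],
    [0, 0, 0],
  ],
  yaw=[0, 0, 0, 0, 0],
)

```text
time_s: 19.73
position: [0.5136, 0.0691, 0.0653]
tool_rot: [[-0.97, 0.243, -0.0], [0.243, 0.97, 0.0], [0.0, -0.0, -1.0]]
ft_force: [-0.5, -0.0, -0.2]
grip_width: 0.06
gripper_force: 0.0
```

jog_arm(
  hand=[0.04, 0.025, 0.012, 0.012, 0.012],
  travel=[
    [0, 0, 0],
    [0, 0, 0],
    [0, 0, 0],
    [0, 0, 0],
    [0, 0, 0],
  ],
  yaw=[0, 0, 0, 0, 0],
  grip_force=40,
)

```text
time_s: 20.35
position: [0.5136, 0.0694, 0.0662]
tool_rot: [[-0.97, 0.242, 0.001], [0.242, 0.97, 0.0], [-0.001, 0.0, -1.0]]
ft_force: [0.0, 1.4, 6.7]
grip_width: 0.0171
gripper_force: 39.3
```

jog_arm(
  hand=[0.012, 0.012, 0.012, 0.012, 0.012],
  travel=[
    [0.0019, -0.0005, 0.001],
    [0.0049, -0.0012, 0],
    [0.0049, -0.0012, 0],
    [0.0049, -0.0012, 0],
    [0.0049, -0.0012, 0],
  ],
  yaw=[0, 0, 0, 0, 0],
)

```text
time_s: 20.98
position: [0.5338, 0.0643, 0.0663]
tool_rot: [[-0.97, 0.242, -0.003], [0.242, 0.97, 0.001], [0.003, -0.0, -1.0]]
ft_force: [-4.6, 1.6, 2.0]
grip_width: 0.0174
gripper_force: 39.6
```

jog_arm(
  hand=[0.012, 0.012, 0.012, 0.012, 0.012],
  travel=[
    [0.0049, -0.0012, 0],
    [0.0049, -0.0012, 0],
    [0.0049, -0.0012, 0],
    [0.0029, -0.0007, 0],
    [0, 0, 0],
  ],
  yaw=[0, 0, 0, 0, 0],
)

```text
time_s: 21.6
position: [0.5521, 0.0597, 0.0663]
tool_rot: [[-0.97, 0.242, -0.001], [0.242, 0.97, 0.0], [0.001, -0.0, -1.0]]
ft_force: [-3.2, 0.8, -1.0]
grip_width: 0.0171
gripper_force: 39.4
```

```bash
python3 - <<'E'
from h import *
s,im=snap('wrist','w5.png'); print(s['position'],s['ft_force'],s['grip_width'])
cv2.imwrite('pics/c5.png',im[150:384,80:440,::-1].repeat(2,0).repeat(2,1))
E
```

```text
[0.55214994 0.05966445 0.06631975] [-3.21664947  0.78039716 -0.97416728] 0.01710490168491748
```

View pics/c5.png

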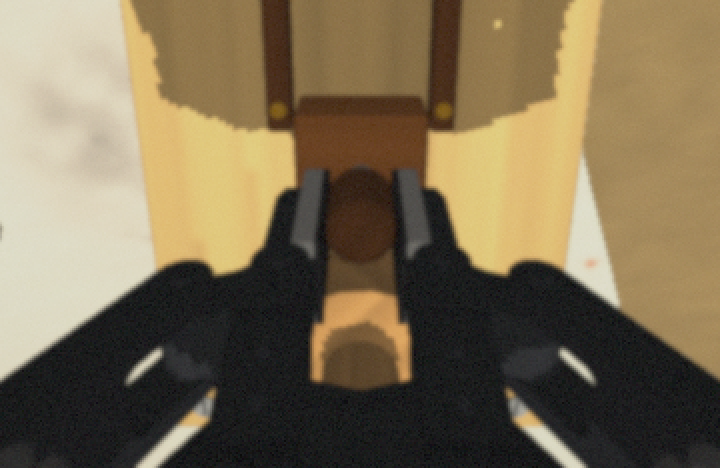

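The knob is gripped squarely, centred at (360,215). The block's back edge is at row 97 and the rail ends at row 128. The blank is ahead, at (360,330).

```bash
python3 - <<'E'
from h import *
s=env.observe(); y=-.2446; R=np.array([[np.cos(y),-np.sin(y)],[np.sin(y),np.cos(y)]]); o=np.array([.6197,.0428])-R@[.045,0]
J=lambda p:(R.T@(p[:2]-o)*1000).round(1)
for n,u,v,z in(('blockback',360,97,.039),('rail end',362,129,.028),('rimback',360,292,.042)): print(n,J(ray('wrist',80+u/2,150+v/2,z,s)))
print(J(s['position']))
E
```

```text
blockback [-50.1  -0.4]
rail end [-35.3   0.2]
rimback [15.3 -0.4]
[-24.6   0. ]
```

jog_arm(
  hand=[0.012, 0.012, 0.012, 0.012, 0.012],
  travel=[
    [0.00194, -0.00048, 0],
    [0.00194, -0.00048, 0],
    [0.00194, -0.00048, 0],
    [0.00194, -0.00048, 0],
    [0.00194, -0.00048, 0],
  ],
  yaw=[0, 0, 0, 0, 0],
)

```text
time_s: 22.28
position: [0.5615, 0.0573, 0.0663]
tool_rot: [[-0.97, 0.242, -0.002], [0.242, 0.97, 0.0], [0.002, -0.0, -1.0]]
ft_force: [-6.4, 0.7, -1.4]
grip_width: 0.0173
gripper_force: 39.4
```

jog_arm(
  hand=[0.012, 0.012, 0.012, 0.012, 0.012],
  travel=[
    [0.0007, -0.00017, 0],
    [0.0007, -0.00017, 0],
    [0.0007, -0.00017, 0],
    [0.0007, -0.00017, 0],
    [0, 0, 0],
  ],
  yaw=[0, 0, 0, 0, 0],
)

```text
time_s: 22.9
position: [0.5645, 0.0566, 0.0664]
tool_rot: [[-0.97, 0.242, -0.001], [0.242, 0.97, -0.0], [0.001, -0.0, -1.0]]
ft_force: [-5.2, 0.0, -2.2]
grip_width: 0.017
gripper_force: 39.3
```

jog_arm(
  hand=[0.012, 0.012, 0.012, 0.012, 0.012],
  travel=[
    [0.0004, -0.0001, 0],
    [0.0004, -0.0001, 0],
    [0.0004, -0.0001, 0],
    [0, 0, 0],
    [0, 0, 0],
  ],
  yaw=[0, 0, 0, 0, 0],
)

```text
time_s: 23.52
position: [0.5658, 0.0563, 0.0663]
tool_rot: [[-0.97, 0.242, -0.001], [0.242, 0.97, -0.0], [0.001, -0.0, -1.0]]
ft_force: [-4.7, -0.0, -2.1]
grip_width: 0.017
gripper_force: 39.2
```

jog_arm(
  hand=[0.012, 0.012, 0.012, 0.012, 0.012],
  travel=[
    [0.0004, -0.0001, 0],
    [0.0004, -0.0001, 0],
    [0.0002, -5e-05, 0],
    [0, 0, 0],
    [0, 0, 0],
  ],
  yaw=[0, 0, 0, 0, 0],
)

```text
time_s: 24.15
position: [0.5668, 0.056, 0.0664]
tool_rot: [[-0.97, 0.242, -0.001], [0.242, 0.97, -0.0], [0.001, -0.0, -1.0]]
ft_force: [-4.7, -0.3, -3.4]
grip_width: 0.0172
gripper_force: 39.1
```

jog_arm(
  hand=[0.012, 0.012, 0.012, 0.012, 0.012],
  travel=[
    [0.0004, -0.0001, 0],
    [0.0004, -0.0001, 0],
    [0.0002, -5e-05, 0],
    [0, 0, 0],
    [0, 0, 0],
  ],
  yaw=[0, 0, 0, 0, 0],
)

```text
time_s: 24.78
position: [0.5679, 0.0557, 0.0663]
tool_rot: [[-0.97, 0.242, -0.001], [0.242, 0.97, -0.0], [0.001, -0.0, -1.0]]
ft_force: [-5.4, 1.4, -4.4]
grip_width: 0.0173
gripper_force: 39.1
```

jog_arm(
  hand=[0.012, 0.012, 0.012, 0.012, 0.012],
  travel=[
    [0.0004, -0.0001, 0],
    [0.0004, -0.0001, 0],
    [0.0002, -5e-05, 0],
    [0, 0, 0],
    [0, 0, 0],
  ],
  yaw=[0, 0, 0, 0, 0],
)

```text
time_s: 25.4
position: [0.5683, 0.0556, 0.0663]
tool_rot: [[-0.97, 0.242, -0.002], [0.242, 0.97, 0.0], [0.002, -0.0, -1.0]]
ft_force: [-8.1, 0.8, -2.5]
grip_width: 0.0171
gripper_force: 39.3
```

jog_arm(
  hand=[0.012, 0.012, 0.012, 0.012, 0.012],
  travel=[
    [0.0004, -0.0001, 0],
    [0.0002, -5e-05, 0],
    [0, 0, 0],
    [0, 0, 0],
    [0, 0, 0],
  ],
  yaw=[0, 0, 0, 0, 0],
)

```text
time_s: 26.02
position: [0.5684, 0.0556, 0.0663]
tool_rot: [[-0.97, 0.242, -0.003], [0.242, 0.97, 0.0], [0.003, -0.0, -1.0]]
ft_force: [-9.8, 1.2, -0.4]
grip_width: 0.0169
gripper_force: 39.4
```

jog_arm(
  hand=[0.012, 0.012, 0.012, 0.012, 0.012],
  travel=[
    [0.0004, -0.0001, 0],
    [0.0002, -5e-05, 0],
    [0, 0, 0],
    [0, 0, 0],
    [0, 0, 0],
  ],
  yaw=[0, 0, 0, 0, 0],
)

```text
time_s: 26.65
position: [0.5684, 0.0556, 0.0663]
tool_rot: [[-0.97, 0.242, -0.005], [0.242, 0.97, 0.001], [0.005, -0.001, -1.0]]
ft_force: [-12.2, 0.8, 0.1]
grip_width: 0.0171
gripper_force: 39.6
```

jog_arm(
  hand=[0.012, 0.02, 0.025, 0.035, 0.05],
  travel=[
    [0, 0, 0],
    [0, 0, 0],
    [0, 0, 0],
    [0, 0, 0],
    [0, 0, 0],
  ],
  yaw=[0, 0, 0, 0, 0],
)

```text
time_s: 27.28
position: [0.5707, 0.0552, 0.0668]
tool_rot: [[-0.97, 0.242, 0.001], [0.242, 0.97, -0.0], [-0.001, 0.0, -1.0]]
ft_force: [-0.2, -0.2, -0.3]
grip_width: 0.0495
gripper_force: 0.0
```

jog_arm(
  hand=[0.06, 0.06, 0.06, 0.06, 0.06],
  travel=[
    [0, 0, 0.01],
    [0, 0, 0.03],
    [0, 0, 0.04],
    [0, 0, 0.04],
    [-0.05, 0, 0],
  ],
  yaw=[0, 0, 0, 0, 0],
)

```text
time_s: 27.9
position: [0.523, 0.0547, 0.1901]
tool_rot: [[-0.97, 0.242, 0.009], [0.242, 0.97, -0.001], [-0.009, 0.001, -1.0]]
ft_force: [0.4, -0.3, -1.8]
grip_width: 0.0597
gripper_force: 0.0
```

jog_arm(
  hand=[0.06, 0.06, 0.06, 0.06, 0.06],
  travel=[
    [-0.05, 0, 0],
    [-0.05, 0, 0],
    [0, 0, 0],
    [0, 0, 0],
    [0, 0, 0],
  ],
  yaw=[0, 0, 0, 0, 0],
)

```text
time_s: 28.52
position: [0.4214, 0.0551, 0.1868]
tool_rot: [[-0.97, 0.242, 0.001], [0.242, 0.97, -0.0], [-0.001, 0.0, -1.0]]
ft_force: [-0.4, -0.3, 0.3]
grip_width: 0.0597
gripper_force: 0.0
```

```bash
python3 - <<'E'
from h import *
s,im=snap('wrist','w6.png'); print(s['position'],s['ft_force'])
E
```

```text
[0.42138377 0.05506402 0.18681273] [-0.35366703 -0.32285925  0.28452387]
```

View pics/w6.png

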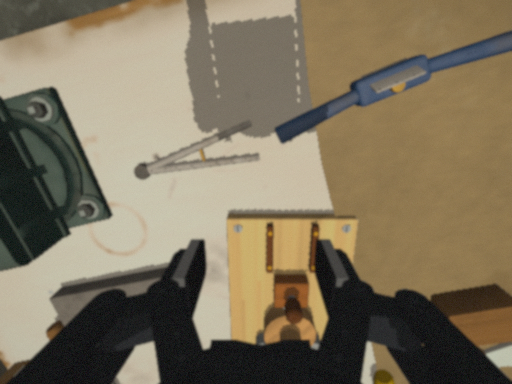

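The stop at (291,285) sits against the blank at (290,322), and the fingers are clear of everything. I'm handing the job in.

```bash
python3 -c "
from rig import env
print(env.close_job())"
```

```text
the job is handed in; nothing more can be done
None
```

I handed the job in at about 28.5 s. By feel the blank bore on both pegs, with about 7 N of push shared between them. I then brought the stop up with an estimated 7 N on the rim and let go. The hand-in gave no verdict, and I could not read the individual peg forces.

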